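# Press down a test strip with the hand roller

## Task

Press the paper test strip down with the blue roller: with the fingertips pushing on top of the roller, roll it along the strip, without sliding it, until it lies squarely over the red finish line and rests there, still on the strip. Touch the roller only on its top; do not grip it or lift it off the panel, and leave the jars, bottles and tools on the bench where they are. Let go and move clear when it is done.

Things in the scene. Friction and masses are not known exactly. Their poses are not given: they have to be found in the camera images.
- roller: Loose dark blue rubber-faced cylinder, metal ends, diameter 64 mm, length 90 mm, 0.4-0.75 kg, lying on the panel 100-130 mm from the line. Origin at its centre, 38 mm above the bench; x is its axis (level); z, marked by a thin yellow stripe, starts up and turns with it. A tip pressed lightly on its top rolls it half as far as the tip moves; left at rest it stays.
- finish: Red finish line: flat tape 150 mm long, 8 mm wide, flush on the panel (no obstacle), on one side of the roller or the other. Origin at its centre, 6 mm above the bench (panel's top); x along the line, y across it, along the strip, z up. The roller starts within 3 degrees of parallel to it.
- panel: Fixed flat aluminium panel 220 mm (x) by 340 mm (y), 6 mm thick, on the bench. Origin at the centre of its underside, z up. A white paper strip, 60 mm wide and flush, runs along its y axis through its middle; the roller travels along it. Jar and vial stand on the panel beside the roller's path, at least 5 mm clear of it.
- jar: Loose white screw-top jar on the panel, 44 mm wide, 50 mm high; leave it. Origin at the centre of its underside.
- vial: Loose small amber vial with blue cap on the panel, 24 mm wide, 45 mm high; leave it. Origin at the centre of its underside.
- flask_bottle: Loose white bottle with blue cap beyond the panel, 68 mm wide, 160 mm high; leave it. Origin at the centre of its underside.
- amber_bottle: Loose amber bottle with black cap beyond the panel, 64 mm wide, 150 mm high; leave it. Origin at the centre of its underside.
- beaker: Loose glass beaker to the robot's left, 72 mm wide, 95 mm high; leave it. Origin at the centre of its underside.
- spatula: Loose spatula lying flat to the robot's right; leave it. Origin on the bench under the tool.
- tape_core: Loose yellow can to the robot's right, 70 mm wide, 110 mm high; leave it. Origin at the centre of its underside.

How it is judged (in metres and radians):
On the way:
1. the roller has really rolled: it has turned well past a third of a turn about its axis (yellow stripe from the top to the underside, 126 degrees), lying on the panel (angle between roller's own z axis and vertical above 2.2 rad and height (world z) of roller below 0.043 m), for 0.05 s.
At the end, for the whole second after the job is handed in: the roller rests on the panel with its centre within 10 mm of the red line (across it) and within 20 mm of the strip's middle, its axis within 0.17 rad (10 degrees) of the line, not moving (y of roller in the frame of finish between -0.01 and 0.01 m and x of roller in the frame of finish between -0.02 and 0.02 m and angle between the x axis of roller and the x axis of finish, either way round below 0.17 rad and height (world z) of roller between 0.034 and 0.042 m and linear speed of roller below 0.01 m/s); the robot touches nothing.
It fails at once if the roller is lifted more than 8 mm off the panel (height (world z) of roller above 0.046 m).
It fails at once if the roller is gripped or pushed at its sides instead of on its top (fingers touch it with the grasp point less than 60 mm above the bench) (contact force between the fingers and roller above 0.5 N and height (world z) of the grasp point below 0.06 m).
It fails at once if a jar, bottle, vial, can, beaker or spatula is moved more than 15 mm (distance of any of jar, vial, flask_bottle, amber_bottle, beaker, spatula, tape_core from where it was at the start of the episode above 0.015 m).
It also fails if it takes over 58 s, if anything falls off the work surface, if the arm or the gripper's body presses on something with over 40 N, if the wrist force passes 120 N, or if a joint passes its speed limit or range.

## Robot

A 6-joint arm with a two-finger parallel gripper is mounted at the origin on the work surface. World frame = base frame: x ahead of the robot, y to its left, z up, the work surface at z = 0. Lengths are in m, angles in degrees, forces in N, time in s.
With the tool pointing down it reaches from about 0.275 to 1 m from the base axis. Payload 8.4 kg.
Tool frame: the origin (TCP) lies on the centre line of the jaws, within the pads' length; the fingertips stand 19 mm ahead of it and the grasp point (between the pads) is the TCP; z points along the fingers, y is the direction in which the jaws open and shut (so a half turn about z gives the same grasp; the last joint's range is limited). The gripper opens to 85 mm and grips with 20 to 120 N. Pads are 22 mm wide; open, the fingers measure 114 mm over their backs; the gripper's body (76 mm by 85 mm) begins 54 mm behind the grasp point. The pads swing forward as they close: fully open they stand 13 mm farther back than shut.
Start: joints at [72.857, 20.225, 93.587, -0, 66.188, -0.138], TCP at [0.183, 0.598, 0.25] pointing down, gripper open.
Joint ranges: [-150.9, 150.9], [-52.94, 120.26], [3.33, 152.33], [-74.26, 254.26], [0, 154.13], [-172.89, 172.89]. Speed limits (degrees/s): [127.2, 127.2, 159.86, 180, 180, 180].

## Interface

Orientations are given as [roll, pitch, yaw] about the fixed x, y, z axes, in that order (R = Rz(yaw) Ry(pitch) Rx(roll)).
In Python, from rig import ctrl, viewer, models gives the robot as it stands. The module is installed in compiled form; this text tells all that it offers. Calls block until the motion is done:
- ctrl.movep(position, orientation): joint-space move of the TCP to a pose.
- ctrl.line_to(position, attitude=None, feed=0.15): straight line of the TCP; attitude=None keeps the orientation; feed is the mean speed in m/s.
- ctrl.goto_joints(angles): joint-space move.
- ctrl.command_gripper(opening): finger opening in m; the grip force is fixed at half the most; returns when the fingers have stopped.
- ctrl.pause(seconds).
- ctrl.ik(position, orientation): joint angles nearest the present ones, or None.
- ctrl.get_obs(): the state.
- viewer.snapshot(name): name is "scene" or "top"; returns (picture, depth): 400x640x3 uint8, red, green, blue; 400x640 float32, m along the optical axis (not along the pixel's ray), 0 where there is no reading.
- viewer.camera_info(name): a dict with "mtx" (3x3 intrinsics, pixels), "R" (3x3) and "t" (3): a world point X has camera coordinates R X + t. Camera axes: x right, y down, z forward; pixel columns grow to the right and rows downward; lengths in m; the calibration is good to about 2 mm. A picture is of the moment at which its call begins. camera_info takes no time and is no camera call.
A pose or a line that the arm cannot do raises ctrl.PlanningError and nothing moves.
- ctrl.close_job(): hands the job in, once; it reports no verdict.
Trained networks look in the newest picture that a camera, given by its name, has taken for a name from the list of things; names that differ only in an ending like _2 or _b are one class to them, and where a whole thing is asked for, a point or a joint stands for the part that bears it (a point fixed in the world has none). Each returns a list of dicts, best first, with "score" (0 to 1); they miss things now and then, are a little off and sometimes report something else, mostly with a low value. They report only what shows in the picture. A call takes as long as a camera call.
- models.find_in(query, camera): "position" ([column, row] in pixels, amid what is visible of it).
- models.masks_of(query, camera): "mask" (400x640 bool, what is visible of it) and "position" ([column, row] in pixels, amid what is visible of it).
- models.landmark_of(query, camera): "position" ([column, row] in pixels: a listed point, or the origin of a listed thing).
The state is a dict: "time_s": time; "qpos": joint angles; "qvel": joint speeds; "joint_torque": joint torques, N m; "position": TCP position; "tcp_rot": TCP orientation; "contact_force": force on the tool from outside, world axes, zero at the start; "wrist_torque": the same for the moment, N m; "finger_gap": finger opening in m.
Only numpy, scipy, OpenCV 4.12 (cv2) and the standard library are available. Lean on these libraries where they do the work, as an engineer would, in place of code of your own. Each camera call takes 0.05 s, during which the arm holds its last target. There are 200 camera calls.

## Working session

There is one attempt and no reset: what is moved stays moved. The work goes in short steps, each a Python script; the robot and the scene stay as the last script left them, time stands still between calls to the robot, and variables do not carry over. Pictures are saved under pics/ and viewed, about 8 in all and at most 12, crops included, and the job is handed in when it is done.

```bash
mkdir -p pics; cat > h.py <<'E'
import numpy as np, cv2
from rig import ctrl, viewer, models
def px2w(cam,uv,z):
    c=viewer.camera_info(cam);K,R,t=[np.array(c[k]) for k in("mtx","R","t")]
    d=R.T@np.linalg.inv(K)@np.array([uv[0],uv[1],1.]);o=-R.T@t
    return o+d*(z-o[2])/d[2]
def cloud(cam,depth):
    c=viewer.camera_info(cam);K,R,t=[np.array(c[k]) for k in("mtx","R","t")]
    v,u=np.mgrid[0:400,0:640];p=np.stack([u,v,np.ones_like(u)],-1)@np.linalg.inv(K).T*depth[...,None]
    return (p-t)@R
def save(n,im): cv2.imwrite("pics/"+n,cv2.cvtColor(im,cv2.COLOR_RGB2BGR))
E
python3 - <<'E'
from h import *
np.set_printoptions(precision=4,suppress=True)
for cam in("top","scene"):
    im,d=viewer.snapshot(cam);save(cam+"0.png",im)
    C=cloud(cam,d)
    for q in("roller","finish","panel"):
        for r in models.masks_of(q,cam)[:1]:
            m=r["mask"]&(d>0);P=C[m];print(cam,q,round(r["score"],2),np.round(r["position"]),m.sum(),P.mean(0),P.min(0),P.max(0))
            if q!="panel" :
                # rectangle from pixels projected to known height
                z=.006 if q=="finish" else None
                if q=="roller":P=P[P[:,2]>np.percentile(P[:,2],97)-.008]
                if len(P)>5:
                    (c,s,a)=cv2.minAreaRect((P[:,:2]*1000).astype(np.float32));print("   rect mm",c,s,a)
            else:
                P=P[(P[:,2]<.015)];print("   rect",cv2.minAreaRect((P[:,:2]*1000).astype(np.float32)))
    for q in("roller","finish"):
        for r in models.landmark_of(q,cam)[:1]:print(cam,q,"lm",round(r["score"],2),px2w(cam,r["position"],.038 if q=="roller" else .006))
    for q in("jar","vial"):
        for r in models.landmark_of(q,cam)[:1]:print(cam,q,"lm",round(r["score"],2),px2w(cam,r["position"],.006))
print(ctrl.get_obs())
E
```

```text
top roller 0.72 [170. 242.] 962 [0.4973 0.3708 0.0507] [ 0.4595  0.329  -0.0009] [0.5445 0.4358 0.1009]
   rect mm (494.70721435546875, 364.2879943847656) (70.08589935302734, 68.52088928222656) 86.97278594970703
top finish 0.65 [314. 216.] 47 [0.5702 0.0168 0.0077] [0.5016 0.0084 0.0025] [0.6069 0.0298 0.0141]
   rect mm (554.0928955078125, 19.48918342590332) (5.008898735046387, 106.91056060791016) 79.63954162597656
top panel 0.63 [329. 236.] 10235 [ 0.5247 -0.0293  0.0073] [ 0.3924 -0.2214 -0.0052] [0.6652 0.1484 0.0659]
   rect ((529.1024780273438, -35.92787170410156), (342.957275390625, 224.29942321777344), 80.05909729003906)
top roller lm 0.8 [ 0.5194 -0.0953  0.038 ]
top finish lm 0.68 [0.5283 0.0192 0.006 ]
top jar lm 0.7 [ 0.5918 -0.142   0.006 ]
top vial lm 0.56 [0.4497 0.0666 0.006 ]
scene roller 0.78 [285. 190.] 709 [ 0.5375 -0.0994  0.056 ] [ 0.471  -0.1319  0.0066] [ 0.5742 -0.0483  0.0753]
   rect mm (521.1722412109375, -97.05279541015625) (44.5819091796875, 96.666259765625) 83.15481567382812
scene finish 0.45 [284. 188.] 784 [ 0.5357 -0.099   0.0534] [ 0.4027 -0.134   0
[... 314 characters left out ...]
3594, 237.91258239746094), 79.10828399658203)
scene roller lm 0.55 [ 0.5219 -0.097   0.038 ]
scene finish lm 0.46 [0.537  0.0106 0.006 ]
scene jar lm 0.59 [ 0.584 -0.14   0.006]
scene vial lm 0.61 [0.4414 0.0703 0.006 ]
{'time_s': 0.8, 'qpos': array([72.8575, 20.2248, 93.5863,  0.0006, 66.1898, -0.1371]), 'qvel': array([ 0.0603,  0.0981,  0.0359, -0.0549,  0.062 , -0.0397]), 'joint_torque': array([ -0.004 , -60.5111, -34.2415,  -0.0005,   0.0011,   0.    ]), 'position': array([0.1828, 0.5977, 0.2503]), 'tcp_rot': array([-179.9992,   -0.0005,  162.9944]), 'contact_force': array([-0.0175,  0.0916,  0.0401]), 'wrist_torque': array([-0.0226, -0.0368, -0.0355]), 'finger_gap': 0.08568836856805657}
```

```bash
python3 - <<'E'
import cv2
a=cv2.imread("pics/top0.png");cv2.imwrite("pics/topc.png",cv2.resize(a[110:350,200:460],None,fx=2.5,fy=2.5,interpolation=2)[:600])
E
```

```text
(no output)
```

View pics/scene0.png

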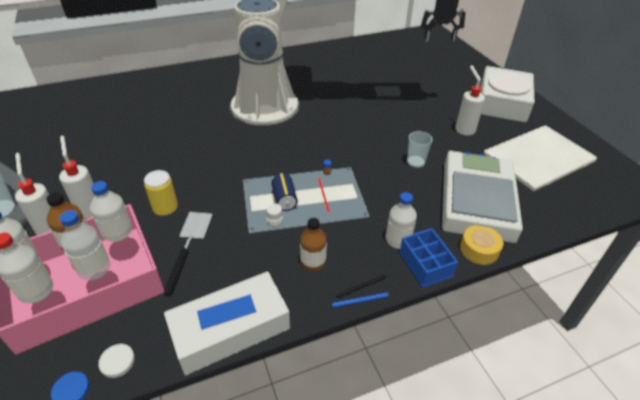

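```bash
sleep 1
```

```text
(no output)
```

View pics/topc.png

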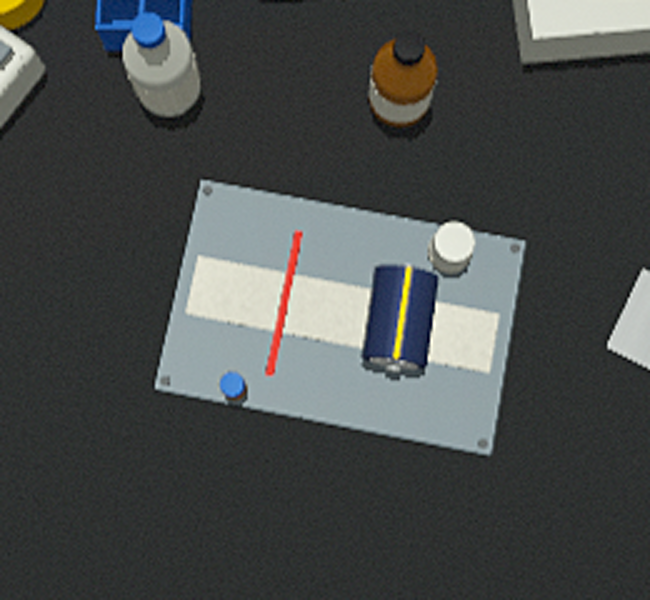

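The crop shows the roller at full-frame pixel (360,237) with its yellow stripe up. The red line runs from (319,204) to (308,260), toward +y from the roller. The jar is at (382,209) and the vial at (293,264). Next I refine the positions by colour, move above the roller and probe its top.

```bash
cat >> h.py <<'E'
def axis_of(cam,m,z):
    n,l,st,_=cv2.connectedComponentsWithStats(m.astype(np.uint8),connectivity=8)
    k=1+np.argmax(st[1:,4]);v,u=np.nonzero(l==k)
    P=np.array([px2w(cam,(a,b),z)[:2] for a,b in zip(u,v)])
    c=P.mean(0);w,V=np.linalg.eigh(np.cov((P-c).T));d=V[:,1]*np.sign(V[0,1]);e=(P-c)@d
    return c+d*(e.max()+e.min())/2,np.degrees(np.arctan2(d[1],d[0])),np.ptp(e),len(P)
def rgb(im,f,box=(slice(170,290),slice(260,420))):
    m=np.zeros(im.shape[:2],bool);r,g,b=[im[...,i].astype(int) for i in range(3)]
    m[box]=f(r,g,b)[box];return m
red=lambda r,g,b:(r>130)&(g<90)&(b<90)
yel=lambda r,g,b:(r>140)&(g>120)&(b<90)
blu=lambda r,g,b:(b>r+25)&(b>g+15)&(r<70)&(b<120)
def force(): return np.array(ctrl.get_obs()["contact_force"])
E
python3 - <<'E'
from h import *
im=cv2.cvtColor(cv2.imread("pics/top0.png"),cv2.COLOR_BGR2RGB)
print("line",axis_of("top",rgb(im,red),.006))
print("stripe",axis_of("top",rgb(im,yel),.070))
print("blue",axis_of("top",rgb(im,blu),.060))
c=viewer.camera_info("top");print("cam",-np.array(c["R"]).T@np.array(c["t"]))
ctrl.command_gripper(.035)
yaw=81
ctrl.movep([.52,-.095,.16],[180,0,yaw])
o=ctrl.get_obs();print(o["time_s"],o["position"],o["tcp_rot"],o["qpos"],o["contact_force"],o["finger_gap"])
E
```

```text
line (array([0.5382661 , 0.02201117]), np.float64(-10.578473427664308), np.float64(0.14639271720589475), 158)
stripe (array([ 0.51841404, -0.09234228]), np.float64(-8.284227646328183), np.float64(0.08750873657293519), 79)
blue (array([ 0.5218753 , -0.07492347]), np.float64(-9.197976820870426), np.float64(0.09115151747234101), 373)
cam [ 0.34358665 -0.0167967   1.17719292]
4.075 [ 0.52025976 -0.09438321  0.16008462] [ 1.79987625e+02 -5.99657612e-03  8.10620418e+01] [-1.04489243e+01  1.79775572e+01  1.10048256e+02  8.02535866e-03
  5.19619746e+01 -1.51590988e+00] [-0.19943302  0.57912798 -0.24430268] 0.035117557959203585
```

```bash
cat >> h.py <<'E'
YAW=80.3
def press(xy,z,F=8,step=.0008,f0=0,zmin=.074):
    # guarded descent from z until the fingers push with F
    while True:
        f=force()[2]-f0
        if f>F: return z
        z-=step if f<2 else step/2
        if z<zmin: raise SystemExit("no contact at %.4f"%z)
        ctrl.line_to([*xy,z],[180,0,YAW],feed=.02)
def stroke(c,u,s,ztouch,F=8,n=5,feed=.06,zlift=.11):
    """roller centre c, rolls by s along u; the tip goes from c-s/2 to c+3s/2. Returns contact height"""
    a=c-u*s/2
    ctrl.line_to([*a,zlift],[180,0,YAW],feed=.2); ctrl.pause(.15); f0=force()[2]
    ctrl.line_to([*a,ztouch+.0015],[180,0,YAW],feed=.1)
    z=press(a,ztouch+.0015,F,f0=f0); z0=z; log=[]
    for i in range(1,n+1):
        p=a+u*2*s*i/n
        ctrl.line_to([*p,z],[180,0,YAW],feed=feed)
        f=force()-[0,0,f0]; log.append(np.round([*f,z*1000],1).tolist())
        z+=np.clip((f[2]-F)*5e-5,-.0005,.0005)
    ctrl.pause(.15); print("touch %.4f"%z0,log)
    ctrl.line_to([*p,z+.006],[180,0,YAW],feed=.04)
    ctrl.line_to([*p,zlift],[180,0,YAW],feed=.2)
    print("t",ctrl.get_obs()["time_s"]); return z0
E
python3 - <<'E'
from h import *
a=np.radians(-8.8);u=np.array([-np.sin(a),np.cos(a)])
c=np.array([.5185,-.0935])
z=stroke(c,u,.022,.091)
ctrl.line_to([*(c+u*.022+[-.0,.17]),.14],feed=.3)
im,d=viewer.snapshot("top");save("t1.png",im[150:310,220:460]);
r=models.landmark_of("roller","top")[:1]
print([(x["score"],px2w("top",x["position"],.038)) for x in r],ctrl.get_obs()["time_s"])
print("blue",axis_of("top",rgb(im,blu),.060),"stripe",axis_of("top",rgb(im,yel),.065))
E
```

```text
touch 0.0869 [[-4.3, 0.4, 15.8, 86.9], [-3.0, 1.1, 10.1, 87.3], [-3.4, 1.4, 9.6, 87.4], [-1.5, 1.9, 8.3, 87.5], [-1.7, 0.5, 6.0, 87.5]]
t 9.1583
[(0.64, array([ 0.52208897, -0.06870002,  0.038     ]))] 9.95
blue (array([ 0.52117323, -0.07950056]), np.float64(-7.608624203500675), np.float64(0.09111156926326744), 568) stripe (array([ 0.52487444, -0.05067348]), np.float64(-8.628380749888576), np.float64(0.08599085104036054), 69)
```

```bash
python3 -c "
import cv2;a=cv2.imread('pics/t1.png');cv2.imwrite('pics/t1b.png',cv2.resize(a,None,fx=3,fy=3))"
```

```text
(no output)
```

View pics/t1b.png

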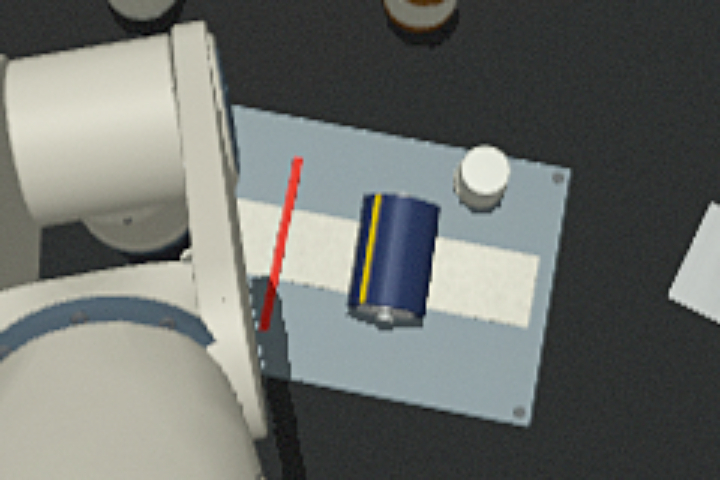

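The roller rolled as predicted: it is now at full-frame pixel (352,235), the stripe has turned toward the line, and the jar hasn't moved. About 94 mm remain, so I'll do three more strokes, then look.

```bash
cat > look.py <<'E'
from h import *
def look(n):
    im,d=viewer.snapshot("top");save(n,cv2.resize(im[150:310,220:460],None,fx=3,fy=3))
    for cam in("top","scene"):
        if cam=="scene": im2,_=viewer.snapshot("scene");save("s"+n,im2)
        r=models.landmark_of("roller",cam)[:1]
        for x in r:
            p=px2w(cam,x["position"],.038);e=p[:2]-[.5383,.022];b=np.radians(-10.6)
            print(cam,round(x["score"],2),p,"along/across mm",1000*(e@[np.cos(b),np.sin(b)]),1000*(e@[-np.sin(b),np.cos(b)]))
    print("blue",axis_of("top",rgb(im,blu),.060));print(ctrl.get_obs()["time_s"])
E
python3 - <<'E'
from look import *
a=np.radians(-9);u=np.array([-np.sin(a),np.cos(a)])
c=np.array([.522,-.071])
ctrl.line_to([*(c-u*.012),.14],feed=.3)
z=.0873
for i in range(3):
    stroke(c,u,.024,z);c=c+u*.024
print("expect",c)
ctrl.line_to([*(c+[-.0,.17]),.16],feed=.3)
look("t2.png")
E
```

```text
touch 0.0868 [[-4.3, 1.0, 14.0, 86.8], [-2.8, 0.4, 9.8, 87.1], [-3.6, 1.2, 9.4, 87.2], [-2.4, 1.3, 8.2, 87.3], [-0.1, 0.7, 2.3, 87.3]]
t 14.4917
touch 0.0872 [[-4.5, 0.6, 14.0, 87.2], [-2.5, -0.4, 10.7, 87.5], [-3.5, -0.4, 9.0, 87.6], [-3.3, 1.2, 7.1, 87.7], [-0.5, 0.2, 2.5, 87.6]]
t 18.25
touch 0.0872 [[-4.6, 0.2, 14.0, 87.2], [-3.9, 0.8, 11.6, 87.5], [-2.9, 1.0, 8.9, 87.7], [-4.1, 0.3, 8.2, 87.7], [-0.9, 0.6, 4.1, 87.7]]
t 22.0083
expect [5.33263281e-01 1.13560523e-04]
top 0.83 [0.52711249 0.00429728 0.038     ] along/across mm -7.7401602114759465 -19.458589093797254
scene 0.63 [ 0.51631963 -0.00224139  0.038     ] along/across mm -17.146048321230705 -27.871043046203937
blue (array([ 0.53023121, -0.01519934]), np.float64(-7.004731412305906), np.float64(0.09290419089099691), 421)
22.9083
```

View pics/t2.png

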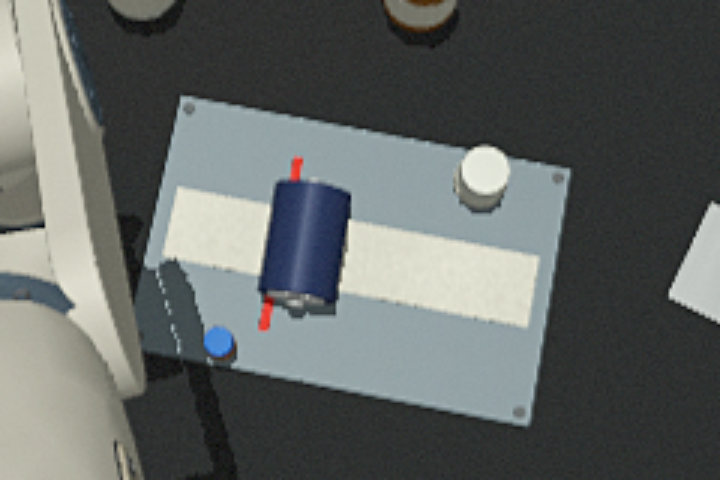

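```bash
cat > fit.py <<'E'
import sys
from h import *
from scipy.optimize import minimize
def fit(n,x0,hide=None):
    im=cv2.cvtColor(cv2.imread("pics/"+n),cv2.COLOR_BGR2RGB).astype(int)
    r,g,b=im[...,0],im[...,1],im[...,2]
    m=((b>r+18)&(b>g+10)&(r<85)&(b<140)).astype(np.uint8)
    m[:, :240]=0; m[330:]=0; m[:165]=0; m[:,445:]=0
    m=cv2.morphologyEx(m,cv2.MORPH_OPEN,np.ones((5,5)));m=cv2.morphologyEx(m,cv2.MORPH_CLOSE,np.ones((15,15)))
    _,l,st,_=cv2.connectedComponentsWithStats(m);m=l==1+np.argmax(st[1:,4])
    I=viewer.camera_info("top");K,R,t=[np.array(I[k]) for k in("mtx","R","t")]
    th=np.linspace(-np.pi/2,1.5*np.pi,80)
    def hull(x):   # outer (rubber) surface seen from above
        d=np.array([np.cos(x[2]),np.sin(x[2]),0]);e=np.array([-d[1],d[0],0]);o=-R.T@t
        c=np.array([x[0],x[1],.038]);Q=[]
        for s in(-.045,.045):
            for a in th:
                nrm=e*np.cos(a)+np.array([0,0,1])*np.sin(a);p=c+s*d+.032*nrm
                if nrm@(o-p)>=-.001:Q.append(p)
        q=(np.array(Q)@R.T+t)@K.T;q=q[:,:2]/q[:,2:]
        q=((q-[220,150]+.5)*3-.5)
        return cv2.convexHull(q.astype(np.float32))
    def cost(x):
        f=np.zeros((480*2,720*2),np.uint8);cv2.fillConvexPoly(f,(hull(x)*2).astype(np.int32),255)
        f=cv2.resize(f,(720,480),interpolation=cv2.INTER_AREA)/255.
        return np.abs(f-m).sum()/m.sum()
    s=minimize(cost,x0,method="Nelder-Mead",options=dict(initial_simplex=np.array(x0)+np.array([[0,0,0],[.008,0,0],[0,.008,0],[0,0,.08]])))
    x=s.x;e=x[:2]-[.5383,.022];bb=np.radians(-10.6)
    print(n,"xy",x[:2],"deg",np.degrees(x[2]),"cost",s.fun,"along/across mm",1000*(e@[np.cos(bb),np.sin(bb)]),1000*(e@[-np.sin(bb),np.cos(bb)]));return x
if __name__=="__main__":
    fit("t1b.png",[.522,-.071,-.15]);fit("t2.png",[.533,.001,-.14])
E
python3 fit.py
```

```text
t1b.png xy [ 0.5216918  -0.07153648] deg -8.39075269975216 cost 0.08299075013705662 along/across mm 0.881378047921235 -94.99540886254353
t2.png xy [0.5327874  0.00139047] deg -8.667151216999983 cost 0.08483523818253179 along/across mm -1.6273754310515338 -21.27188525976962
```

The silhouette fit agrees with the prediction: 21.3 mm left to roll and the axis 2° off. Now the last stroke.

```bash
python3 - <<'E'
from look import *
from fit import fit
a=np.radians(-9);u=np.array([-np.sin(a),np.cos(a)])
c=np.array([.5328,.0014])
ctrl.line_to([*(c-u*.0107),.14],feed=.3)
stroke(c,u,.0213,.0873)
c=c+u*.0213
ctrl.line_to([c[0],c[1]+.03,.2],feed=.3)
ctrl.movep([.40,.30,.25],[180,0,115])
look("t3.png");fit("t3.png",[*c,-.15])
E
```

```text
touch 0.0868 [[-3.9, 0.2, 14.3, 86.8], [-3.4, 1.3, 10.7, 87.1], [-3.3, 0.5, 9.5, 87.3], [-3.4, 0.4, 8.0, 87.3], [-0.9, 0.7, 5.6, 87.3]]
t 27.375
top 0.82 [0.53813837 0.02039947 0.038     ] along/across mm 0.13555186272452677 -1.6029512505490375
scene 0.59 [0.52648255 0.01963206 0.038     ] along/across mm -11.180205894290076 -4.501365350955363
blue (array([0.53365597, 0.00511305]), np.float64(-7.640574175207585), np.float64(0.09135020164158171), 408)
29.1417
t3.png xy [0.53568376 0.0216135 ] deg -8.216224908858996 cost 0.10609480920899604 along/across mm -2.500495489284088 -0.8611608296721527
```

View pics/t3.png

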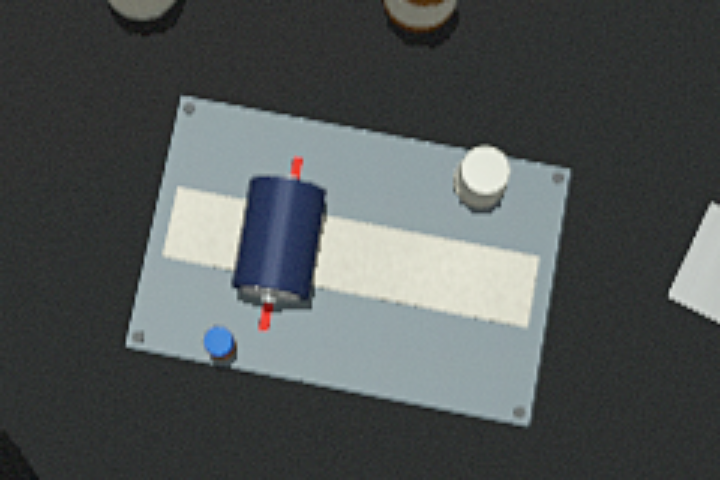

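The roller lies over the red line, from crop pixel (287,178) to (268,300). The line shows at both ends, the jar and vial stand where they were, and the arm is clear.

```bash
python3 -c "
from h import *
print(force(),ctrl.get_obs()['time_s']);ctrl.close_job()"
```

```text
[0.11542929 0.27498499 0.75526152] 29.1417
the job is handed in; nothing more can be done
```

I rolled the roller onto the red finish line and handed the job in at 29 s of the 58 s allowed. It took five short strokes, with the fingertips pressing on its top with about 2–16 N. The grasp point stayed about 87 mm above the bench.

**Final position:** the roller's centre is about 1–2 mm short of the line by both the overhead silhouette fit and the overhead landmark. Sideways it is 0–2.5 mm from the line's centre, and its axis is about 2.4° off the line.

**Rolling:** it travelled about 117 mm, which works out to roughly 210° of turn. The yellow stripe, on top at the start, was out of sight in the last two overhead views. I did not measure the angle directly.

**Disagreements:**
- The scene-camera landmark read 11 mm off along the line and 4.5 mm off across it. It had read about as far off before the last stroke too, so I trusted the overhead camera.
- The left edge of my mask for the last silhouette fit was clipped by about 5 pixels in the enlarged picture. I put the effect at 1–2 mm.

The jar and vial looked unmoved in the last picture, and the arm was clear of everything. I did not separately check the bottles, beaker, spatula or can at the end.

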